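# Change the filter spool on the rotary stage

## Task

Change the filter spool on the rotary stage: first lift the amber spool off the upright spindle and park it fully home on the free sloped pin, then take the blue spool off the other sloped pin and set it on the spindle, flat down on the stage. Only then throw the red clamp lever all the way over to its clamped side. Lower the spools gently instead of letting them drop, and leave everything else on the bench where it is.

Things in the scene. Friction and masses are not known exactly. Their poses are not given: they have to be found in the camera images.
- spool_amber: filter spool: metal hub 28 mm across, 70 mm tall, 16 mm bore right through; two black flanges 64 mm across, at 0 to 6 and 34 to 40 mm, six round amber filters between them, orange ring on the upper one. Grip the bare hub, 40 to 70 mm up. Origin: centre of its underside; z along the bore to the bare hub end. 0.2 kg. Starts on the upright spindle.
- spool_blue: filter spool: metal hub 28 mm across, 70 mm tall, 16 mm bore right through; two black flanges 64 mm across, at 0 to 6 and 34 to 40 mm, six round blue filters between them, blue ring on the upper one. Grip the bare hub, 40 to 70 mm up. Origin: centre of its underside; z along the bore to the bare hub end. 0.2 kg. Starts fully home on park_full_pin, leaning with it.
- park_free_pin: sloped pin, 10 mm thick, 50 mm long (tip tapered), square on a grey 80 x 80 mm plate on a fixed 100 x 90 mm foot; it leans 30 degrees from vertical, roughly towards the robot. Origin: foot of the pin on the plate's face, 45 mm above the bench; z up along the pin; y level. This is the free one, for the amber spool; the two holders may stand either way round.
- park_full_pin: sloped pin, 10 mm thick, 50 mm long (tip tapered), square on a grey 80 x 80 mm plate on a fixed 100 x 90 mm foot; it leans 30 degrees from vertical, roughly towards the robot. Origin: foot of the pin on the plate's face, 45 mm above the bench; z up along the pin; y level. This one carries the blue spool at the start.
- stage: fixed rotary stage: base plate 140 (x) x 250 (y) x 12 mm, centred 40 mm to -y of the origin, with a round table 100 mm across, its flat top 45 mm above the bench. On its axis a steel spindle 13 mm thick, 82 mm tall (tip 127 mm above the bench, last 10 mm tapered). Origin: on the spindle's axis at bench height; z up.
- spindle_foot (a point): foot of the upright spindle, on the stage's flat top (45 mm above the bench); its axes are the stage's
- clamp (a joint): clamp lever with red ball on the stage, 108 mm to -y of the spindle. 0 = open, leaning 29 degrees to the stage's -x side (roughly to the robot); 1.0 = clamped, leaning 29 degrees to its +x side. Turns about a level axis along the stage's y, 34 mm above the bench; stays where it is left.
- clamp_tip (a point): centre of the lever's red ball, 26 mm across, 80 mm from the pivot on a 10 mm steel stem; about 104 mm above the bench when open or clamped
- tape: bystander, to be left alone: yellow tape roll lying flat, 70 mm across, 19 mm high; origin at the centre of its underside
- lens_tube: bystander, to be left alone: black upright lens tube, 36 mm across, 50 mm high; origin at the centre of its underside
- lens_mount: bystander, to be left alone: square aluminium lens mount on a post and black foot, 60 x 60 mm, 107 mm high; origin at the centre of its underside
- driver: bystander, to be left alone: screwdriver lying on the bench
- screw_tray: bystander, to be left alone: blue open tray 80 x 110 x 25 mm; origin at the centre of its underside
- cleaner: bystander, to be left alone: white bottle, 48 mm across, 130 mm high; origin at the centre of its underside
- joystick: bystander, to be left alone: grey joystick with red buttons, 100 x 120 mm, 140 mm high; origin at the centre of its underside
- meter: bystander, to be left alone: yellow hand-held meter 110 x 65 x 25 mm; origin at the centre of its underside
Not all that is in view belongs to the job. Leave any pink or yellow look-alike of the spool_amber alone.

How it is judged:
By the outcome, as a careful person would: the job done as asked, in the order asked, and still so for the second after the job is handed in, with the robot touching nothing.
It also fails if it takes over 67 s, if anything falls off the work surface, if the arm or the gripper's body presses on something with over 40 N, if the wrist force passes 120 N, or if a joint passes its speed limit or range.

## Robot

A 6-joint arm with a two-finger parallel gripper is mounted at the origin on the work surface. World frame = base frame: x ahead of the robot, y to its left, z up, the work surface at z = 0. Lengths are in m, angles in rad, forces in N, time in s.
With the tool pointing down it reaches from about 0.35 to 0.975 m from the base axis. Payload 4.9 kg.
Tool frame: the origin (TCP) lies at the very end of the fingers, on their centre line; the grasp point (between the pads) lies 19 mm behind it; z points along the fingers, y is the line along which they close (so a half turn about z gives the same grasp; the last joint's range is limited). The gripper opens to 85 mm and grips with 20 to 120 N. Pads are 22 mm wide; open, the fingers measure 114 mm over their backs; the gripper's body (76 mm by 85 mm) begins 54 mm behind the grasp point. The pads swing forward as they close: fully open they stand 13 mm farther back than shut.
Start: joints at [-0.119, 0.053, 1.613, -0, 1.476, -0.119], TCP at [0.625, 0, 0.205] pointing down, gripper open.
Joint ranges: [-3.01, 3.01], [-1.01, 2.22], [0.06, 2.58], [-1.02, 4.17], [0.09, 2.62], [-3.14, 3.14]. Speed limits (rad/s): [2.57, 2.57, 3.14, 3.14, 3.14, 3.14].

## Interface

Orientations are given as a unit quaternion [w, x, y, z].
In Python, from plant import manip gives the robot as it stands.
- The arm moves only by the shell command python3 -m pendant 'ROWS'. ROWS is JSON, a list of rows, each a list of 3 entries, a list of its own where there are three numbers: the opening, from 0 (shut) to 1 (fully open), then the shift along the tool's x, y, z in units of 12 cm (1.0 is 12 cm), then the turn about the tool's z in units of pi rad (1.0 is pi rad). In form: [[gripper, [dx, dy, dz], roll], ...]. A call has 1 to 10 rows; each row is the pose to reach, as a shift and turn from the pose commanded when the call began, along the tool's axes at that moment, turning the shorter way round; what a row does not reach only later rows make up. A row lasts 1/10 s, in which the tool goes at most 50 mm and 8.59 degrees, less where a joint would pass 70% of its speed; a pose out of reach is approached as far as the arm can. A call with a number of a shift or a turn outside -1 to 1 is refused whole. A call with a gripper value outside its range is refused whole. The fingers move at their own pace and stop on an object; the grip force is fixed at half the most. Time passes only in rows, so rows that repeat a pose let the fingers close. It gives the time, the measured TCP pose, the force, the opening and the grip force at its end, in the units of the state.
- manip.state(): the state, without advancing time (a new reading comes with each control period).
- manip.grab_frame(name): name is "scene" or "side" or "wrist"; returns a dict with "img" (480x640x3 uint8, red, green, blue), "fx", "fy", "cx", "cy" (pixels), "D" ([k1, k2, p1, p2, k3] as OpenCV has them; the pictures are not rectified), "eye" and "rotation" of the camera in the world; the wrist camera has in their place "tool_from_camera" (4x4, takes a point from camera to tool coordinates, whose origin is the TCP and whose axes are the flange's). Camera axes: x right, y down, z forward; pixel columns grow to the right and rows downward; lengths in m; the calibration is good to about 2 mm. A picture is of the moment at which its call begins: read the wrist's pose just before it. There is no depth.
- manip.job_done(): hands the job in; it is judged then, once.
The state is a dict: "time": time; "joint_pos": joint angles; "joint_vel": joint speeds; "joint_efforts": joint torques, N m; "tool_pos": TCP position; "tool_rot": TCP orientation; "contact_force": force on the tool from outside, world axes, zero at the start; "ft_torque": the same for the moment, N m; "gripper_width": opening from 0.0 (shut) to 1.0 (fully open); "grasp_force": force on a finger pad.
Only numpy, scipy, OpenCV 4.12 (cv2) and the standard library are available. Lean on these libraries where they do the work, as an engineer would, in place of code of your own. Each camera call takes 0.05 s, during which the arm holds its last target. There are 200 camera calls.

## Working session

There is one attempt and no reset: what is moved stays moved. The work goes in short steps, Python scripts to look and compute and a shell command to move; the robot and the scene stay as the last step left them, time stands still between calls to the robot, and variables do not carry over. Pictures are saved under pics/ and viewed, at most 10 in all, crops included, and the job is handed in when it is done.

```bash
mkdir -p pics; ls; python3 - <<'E'
from plant import manip
import cv2
s=manip.state();print(s)
for n in ["scene","side"]:
    f=manip.grab_frame(n);cv2.imwrite(f"pics/{n}0.png",f["img"][:,:,::-1]);print({k:v for k,v in f.items() if k!="img"})
E
```

```text
pics
{'time': 0.0, 'joint_pos': array([-1.18983589e-01,  5.33697426e-02,  1.61429752e+00, -1.12340759e-05,
        1.47601795e+00, -1.19049424e-01]), 'joint_vel': array([ 0.00136923,  0.00040449,  0.00059023,  0.0008825 , -0.00049326,
       -0.00128182]), 'joint_efforts': array([ 2.70554956e-04, -3.93670499e+01, -3.70175600e+01, -1.62778279e-04,
        6.93513779e-03, -6.06393527e-06]), 'tool_pos': array([6.24314881e-01, 8.91309320e-05, 2.03552997e-01]), 'tool_rot': array([-8.18986240e-04,  7.07082738e-01,  7.07130050e-01, -6.51148649e-04]), 'contact_force': array([-0.64110596, -0.93303334,  0.28096272]), 'ft_torque': array([-0.00673368,  0.04024355,  0.05814242]), 'grasp_force': 0.0, 'gripper_width': 1.0002723752365759}
{'fx': 556.3083290686247, 'fy': 556.3083290686247, 'cx': 329.3814342400418, 'cy': 243.402802237106, 'D': array([-0.00714648,  0.        ,  0.        ,  0.        ,  0.        ]), 'eye': array([1.57601033, 0.23147842, 0.94261371]), 'rotation': array([-0.27207395,  0.57187264,  0.69346775, -0.3435694 ])}
{'fx': 561.3650437198147, 'fy': 561.3650437198147, 'cx': 327.4743702816383, 'cy': 243.52234479911493, 'D': array([-0.01262919,  0.        ,  0.        ,  0.        ,  0.        ]), 'eye': array([ 0.24751049, -0.7678168 ,  1.10125347]), 'rotation': array([-0.3377539 ,  0.92284672, -0.17593435,  0.05764834])}
```

View pics/scene0.png

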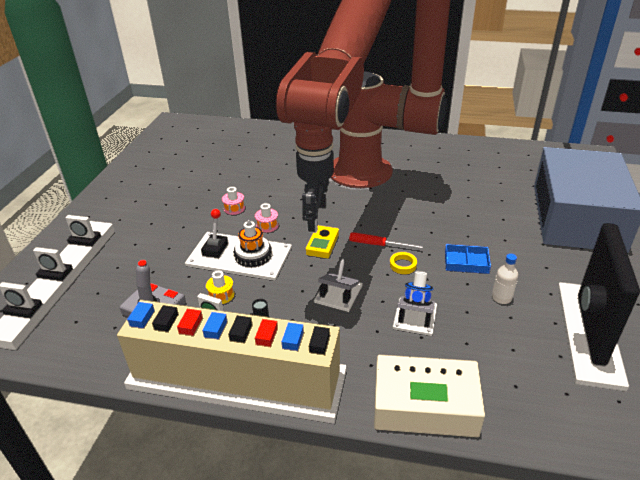

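View pics/side0.png

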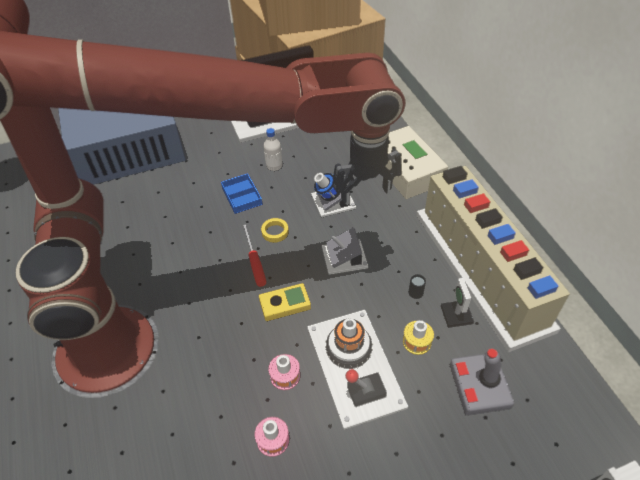

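The scene view shows amber on the stage at about (250,240), the free pin at (341,275), blue at (418,295) and the red ball at (215,214). In the side view they are at (349,335), (346,248), (327,187) and (352,376). I'll crop both to pick precise points.

```bash
python3 - <<'E'
import cv2
a=cv2.imread('pics/scene0.png')[195:345,180:450];cv2.imwrite('pics/c1.png',cv2.resize(a,(783,435),interpolation=cv2.INTER_CUBIC))
b=cv2.imread('pics/side0.png')[160:430,260:440];b=cv2.rotate(b,cv2.ROTATE_90_COUNTERCLOCKWISE);cv2.imwrite('pics/c2.png',cv2.resize(b,(783,522),interpolation=cv2.INTER_CUBIC))
E
```

```text
(no output)
```

View pics/c1.png

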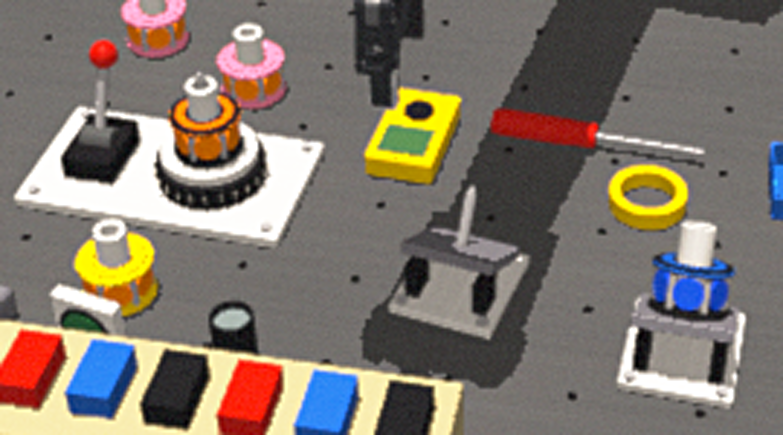

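View pics/c2.png

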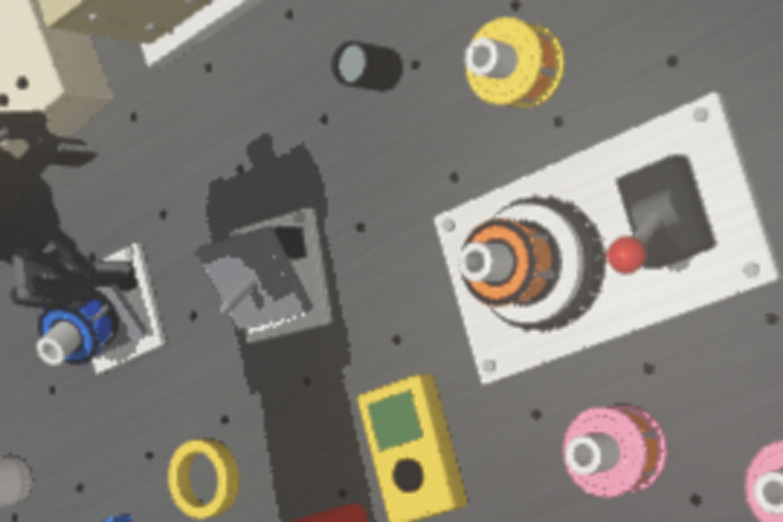

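The crops give me sub-pixel corners, the pin tip and foot, the hub ends and the ball in both views. Next I'll turn these into positions.

```bash
cat > cal.py <<'E'
import numpy as np,cv2
from scipy.spatial.transform import Rotation as Ro
C={'scene':(556.308,329.381,243.403,-0.00715,[1.57601033,0.23147842,0.94261371],[-0.27207395,0.57187264,0.69346775,-0.3435694]),
'side':(561.365,327.474,243.522,-0.01263,[0.24751049,-0.7678168,1.10125347],[-0.3377539,0.92284672,-0.17593435,0.05764834])}
def ray(n,p):
    f,cx,cy,k,e,q=C[n];K=np.array([[f,0,cx],[0,f,cy],[0,0,1.]])
    u=cv2.undistortPoints(np.array([[p]],float),K,np.array([k,0,0,0,0]))[0,0]
    w,x,y,z=q;return np.array(e),Ro.from_quat([x,y,z,w]).apply([u[0],u[1],1])
def plane(n,p,z): e,d=ray(n,p);return e+d*(z-e[2])/d[2]
def tri(p1,p2):
    A=[];b=[]
    for n,p in (('scene',p1),('side',p2)):
        e,d=ray(n,p);d/=np.linalg.norm(d);M=np.eye(3)-np.outer(d,d);A.append(M);b.append(M@e)
    x,r,_,_=np.linalg.lstsq(np.vstack(A),np.hstack(b),rcond=None);return x,np.sqrt(r)
E
python3 - <<'E'
from cal import *
np.set_printoptions(precision=4,suppress=True)
c1=lambda u,v:(180+(u+.5)/2.9-.5,195+(v+.5)/2.9-.5)
c2=lambda u,v:(260+179.5-(v+.5)/2.9,160+(u+.5)/2.9-.5)
for n,a,b in [('ball',(103,54),(627,255)),('ambertop',(202,88),(475,262)),('pintip',(471,188),(226,308)),('pinfoot',(464,245),(258,286)),('bluetop',(698,228),(54,349))]:
    print(n,*tri(c1(*a),c2(*b)))
print('amb z115',plane('scene',c1(202,88),.115),plane('side',c2(475,262),.115))
for nm,f,c,P,z in [('stage','scene',c1,[(18,200),(82,107),(325,143),(275,240)],.012),('stage','side',c2,[(436,215),(716,93),(775,283),(484,383)],.012),
 ('free','scene',c1,[(388,305),(490,337),(530,252)],.006),('free','side',c2,[(318,208),(330,322),(248,340)],.006),
 ('full','scene',c1,[(620,388),(735,402),(747,312)],.006),('full','side',c2,[(137,244),(162,345),(97,372)],.006)]:
    p=np.array([plane(f,c(*q),z)[:2] for q in P]);d=np.diff(p,axis=0);print(nm,f,p.tolist() and p.round(4).tolist(),'mean',p.mean(0),'len',np.hypot(*d.T),'ang',np.degrees(np.arctan2(d[:,1],d[:,0])))
E
```

```text
ball [ 0.461  -0.3134  0.109 ] [0.0002]
ambertop [ 0.5012 -0.2058  0.1137] [0.0001]
pintip [0.5645 0.0439 0.0882] [0.0015]
pinfoot [0.5833 0.0414 0.0412] [0.0014]
bluetop [0.6002 0.2318 0.1043] [0.0016]
amb z115 [ 0.5029 -0.2052  0.115 ] [ 0.5009 -0.2064  0.115 ]
stage scene [[0.5631, -0.3704], [0.42, -0.3648], [0.4328, -0.1185], [0.5735, -0.1271]] mean [ 0.4973 -0.2452] len [0.1432 0.2466 0.141 ] ang [177.7398  87.0219  -3.5114]
stage side [[0.576, -0.1283], [0.5611, -0.3741], [0.421, -0.3643], [0.4367, -0.1204]] mean [ 0.4987 -0.2468] len [0.2463 0.1404 0.2444] ang [-93.4608 175.9868  86.3066]
free scene [[0.6289, -0.014], [0.6504, 0.0762], [0.5422, 0.0925]] mean [0.6072 0.0516] len [0.0926 0.1094] ang [ 76.6027 171.4196]
free side [[0.6311, -0.0184], [0.537, 0.0057], [0.5552, 0.0954]] mean [0.5745 0.0276] len [0.0971 0.0915] ang [165.6392  78.5603]
full scene [[0.6873, 0.1863], [0.6857, 0.2758], [0.583, 0.2801]] mean [0.652  0.2474] len [0.0895 0.1028] ang [ 91.0222 177.6059]
full side [[0.6861, 0.1876], [0.5878, 0.1932], [0.594, 0.2817]] mean [0.6226 0.2208] len [0.0985 0.0887] ang [176.7772  85.9827]
```

```bash
python3 -m pendant '[[1,[-1,-0.5,0],-0.428],[1,[-1,-0.5,0],-0.428],[1,[-1,-0.5,0],-0.428],[1,[-1,-0.5,0],-0.428],[1,[-1,-0.5,0],-0.428],[1,[-1,-0.5,0],-0.428],[1,[-1,-0.5,0],-0.428],[1,[-1,-0.5,0],-0.428],[1,[-1,-0.5,0],-0.428],[1,[-1,-0.5,0],-0.428]]'
cat > go.py <<'E'
import sys,numpy as np
from plant import manip
from scipy.spatial.transform import Rotation as Ro
s=manip.state();w,x,y,z=s['tool_rot'];R=Ro.from_quat([x,y,z,w])
t=np.array([float(a) for a in sys.argv[1:4]]);ya=R.as_matrix()[:,1];a=np.degrees(np.arctan2(ya[1],ya[0]))
print('t',round(s['time'],2),'pos',s['tool_pos'].round(4),'F',s['contact_force'].round(1),'w',round(s['gripper_width'],3),'closing dir',a.round(2),'j6',s['joint_pos'][5].round(2),'shift',(R.inv().apply(t-s['tool_pos'])/.12).round(4))
E
python3 go.py .501 -.206 .14
```

```text
time: 1.1
tool_pos: [0.5646, -0.1199, 0.2042]
tool_rot: [-0.001, 0.113, 0.994, 0.0]
contact_force: [-0.2, 0.1, 0.2]
gripper_width: 1.0
grasp_force: 0.0
t 1.1 pos [ 0.5646 -0.1199  0.2042] F [-0.2  0.1  0.2] w 1.0 closing dir 77.04 j6 -1.68 shift [ 0.3554 -0.8182  0.5352]
```

```bash
python3 -m pendant '[[1,[0.355,-0.818,0],0],[1,[0.355,-0.818,0],0],[1,[0.355,-0.818,0],0],[1,[0.355,-0.818,0],0],[1,[0.355,-0.818,0],0]]'
python3 go.py .501 -.206 .14; python3 - <<'E'
from plant import manip
import cv2,numpy as np
f=manip.grab_frame('wrist');cv2.imwrite('pics/w1.png',f['img'][:,:,::-1])
np.set_printoptions(precision=4,suppress=True)
print(f['fx'],f['cx'],f['cy'],f['D'],f['tool_from_camera'])
T=np.linalg.inv(f['tool_from_camera']);s=manip.state()
from scipy.spatial.transform import Rotation as Ro
w,x,y,z=s['tool_rot'];R=Ro.from_quat([x,y,z,w]).as_matrix()
for p in [(.501,-.206,.127),(.501,-.206,.115),(.501,-.206,.085)]:
    q=R.T@(np.array(p)-s['tool_pos']);c=T[:3,:3]@q+T[:3,3];print(p,f['fx']*c[0]/c[2]+f['cx'],f['fy']*c[1]/c[2]+f['cy'],c[2])
E
```

```text
time: 1.6
tool_pos: [0.5017, -0.2056, 0.2047]
tool_rot: [0.0, 0.113, 0.994, 0.0]
contact_force: [-0.3, 1.0, -0.9]
gripper_width: 0.998
grasp_force: 0.0
t 1.6 pos [ 0.5017 -0.2056  0.2047] F [-0.3  1.  -0.9] w 0.998 closing dir 76.97 j6 -1.87 shift [ 0.0053 -0.005   0.5389]
396.7777976883233 316.9422953349205 238.36507588750203 [-0.0862  0.      0.      0.      0.    ] [[-0.0008 -0.9649 -0.2625  0.0667]
 [ 1.     -0.0009  0.0002  0.0006]
 [-0.0004 -0.2625  0.9649 -0.1692]
 [ 0.      0.      0.      1.    ]]
(0.501, -0.206, 0.127) 314.4152603301577 236.4471781553425 0.2555809051171737
(0.501, -0.206, 0.115) 314.50730101256295 231.85120523784292 0.26715993414297123
(0.501, -0.206, 0.085) 314.705909966945 221.9338366171528 0.2961075067074651
```

View pics/w1.png

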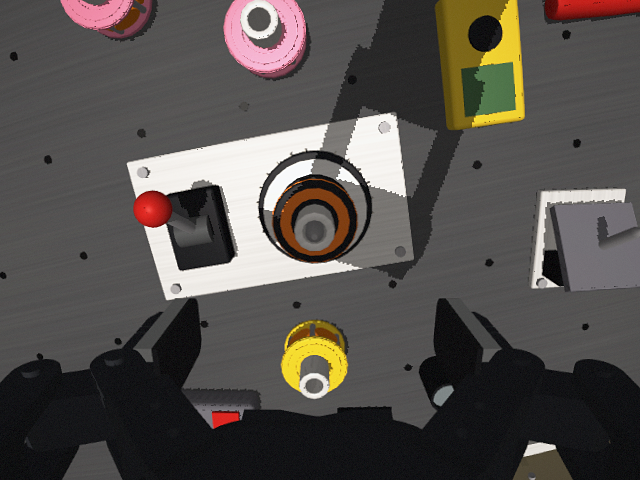

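The wrist view shows the spindle tip and hub end at about (315,231). The prediction was (314.5,232), so the measurement agrees to about 1 mm. Descending to grip.

```bash
python3 -m pendant '[[1,[0.005,-0.005,0.3],0],[1,[0.005,-0.005,0.6],0],[1,[0.005,-0.005,0.85],0],[1,[0.005,-0.005,0.955],0],[1,[0.005,-0.005,0.955],0],[0,[0.005,-0.005,0.955],0],[0,[0.005,-0.005,0.955],0],[0,[0.005,-0.005,0.955],0],[0,[0.005,-0.005,0.955],0],[0,[0.005,-0.005,0.955],0]]'
python3 go.py .501 -.206 .2
```

```text
time: 2.65
tool_pos: [0.501, -0.2069, 0.0909]
tool_rot: [0.001, 0.113, 0.994, -0.0]
contact_force: [-0.7, -1.9, 0.3]
gripper_width: 0.147
grasp_force: 2.3
t 2.65 pos [ 0.501  -0.2069  0.0909] F [-0.7 -1.9  0.3] w 0.147 closing dir 77.03 j6 -1.87 shift [ 0.001   0.0066 -0.909 ]
```

```bash
python3 -m pendant '[[0,[0,0,0],0],[0,[0,0,0],0],[0,[0,0,0],0]]'
python3 - <<'E'
from plant import manip
import cv2,numpy as np
a=manip.grab_frame('wrist')['img'][:,:,::-1][130:480,120:520];b=manip.grab_frame('side')['img'][:,:,::-1][260:430,280:460]
b=cv2.resize(b,(371,350));cv2.imwrite('pics/g1.png',np.hstack([a,b]))
E
```

```text
time: 2.95
tool_pos: [0.501, -0.2073, 0.0909]
tool_rot: [0.0, 0.113, 0.994, -0.001]
contact_force: [-1.4, -3.1, 3.3]
gripper_width: 0.08
grasp_force: 54.3
```

View pics/g1.png

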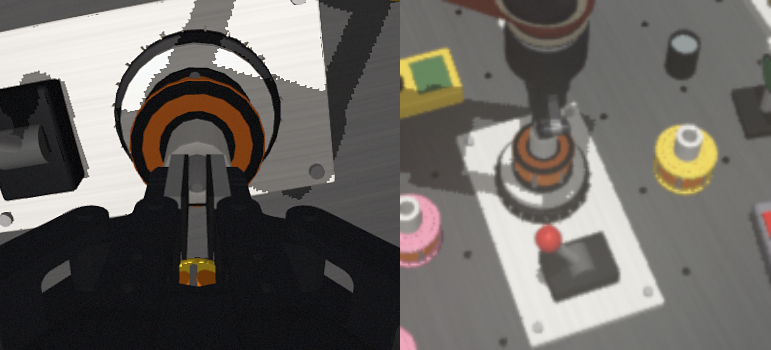

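The fingers closed to about 7 mm at wrist-crop (197,190), so they are on the spindle's taper above the hub and their ends sit roughly 25 mm higher than I assumed. I'll open, go lower and close again.

```bash
python3 -m pendant '[[1,[0,0,0],0],[1,[0,0,0],0],[1,[0,0,0],0],[1,[0,0,0],0],[1,[0,0,0.08],0],[1,[0,0,0.17],0],[1,[0,0,0.17],0]]'
python3 -m pendant '[[0,[0,0,0],0],[0,[0,0,0],0],[0,[0,0,0],0],[0,[0,0,0],0],[0,[0,0,0],0],[0,[0,0,0],0]]'
python3 go.py .501 -.206 .2
```

```text
time: 3.75
tool_pos: [0.499, -0.2055, 0.067]
tool_rot: [-0.002, 0.113, 0.994, 0.001]
contact_force: [-0.9, -0.3, -0.1]
gripper_width: 0.996
grasp_force: 0.0
time: 4.35
tool_pos: [0.5011, -0.207, 0.0706]
tool_rot: [0.0, 0.113, 0.994, -0.0]
contact_force: [-0.5, -0.6, 3.3]
gripper_width: 0.303
grasp_force: 58.8
t 4.35 pos [ 0.5011 -0.207   0.0706] F [-0.5 -0.6  3.3] w 0.303 closing dir 77.04 j6 -1.87 shift [ 0.0015  0.0072 -1.0785]
```

Opening 0.303 fits the 28 mm hub, so this is a hub grip. Lifting clear of the spindle, then travelling to the free pin.

```bash
python3 -m pendant '[[0,[0,0,-0.2],0],[0,[0,0,-0.4],0],[0,[0,0,-0.6],0],[0,[0,0,-0.8],0],[0,[0,0,-0.85],0],[0,[0,0,-0.85],0]]'
python3 go.py .568 .043 .145
```

```text
time: 4.95
tool_pos: [0.5011, -0.2067, 0.1722]
tool_rot: [0.001, 0.113, 0.994, -0.0]
contact_force: [1.0, -0.8, -2.3]
gripper_width: 0.304
grasp_force: 61.7
t 4.95 pos [ 0.5011 -0.2067  0.1722] F [ 1.  -0.8 -2.3] w 0.304 closing dir 77.04 j6 -1.87 shift [-0.0766  2.1526  0.2266]
```

```bash
python3 -m pendant '[[0,[-0.03,0.3,0],0],[0,[-0.03,0.65,0],0],[0,[-0.03,1,0],0],[0,[-0.03,1,0],0]]'; python3 -m pendant '[[0,[-0.04,0.3,0],0],[0,[-0.04,0.65,0],0],[0,[-0.04,1,0],0],[0,[-0.04,1,0],0],[0,[-0.04,1,0],0]]'
python3 go.py .568 .043 .12
python3 - <<'E'
from plant import manip
import cv2,numpy as np
a=manip.grab_frame('wrist')['img'][:,:,::-1][80:480,120:520];b=manip.grab_frame('scene')['img'][:,:,::-1][200:330,280:410]
cv2.imwrite('pics/g2.png',np.hstack([a,cv2.resize(b,(400,400))]))
E
```

```text
time: 5.35
tool_pos: [0.5304, -0.0859, 0.169]
tool_rot: [-0.002, 0.11, 0.994, 0.001]
contact_force: [-0.6, -0.6, -2.6]
gripper_width: 0.304
grasp_force: 61.7
time: 5.85
tool_pos: [0.5618, 0.0257, 0.1697]
tool_rot: [-0.002, 0.112, 0.994, -0.0]
contact_force: [-0.2, -0.5, -2.4]
gripper_width: 0.304
grasp_force: 61.7
t 5.85 pos [0.5618 0.0257 0.1697] F [-0.2 -0.5 -2.4] w 0.304 closing dir 77.13 j6 -1.43 shift [-0.0198  0.1528  0.4142]
```

View pics/g2.png

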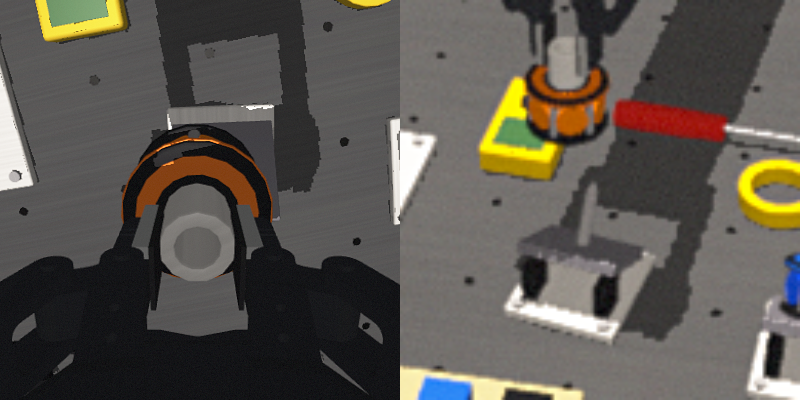

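The spool hangs upright in the fingers, with the hub end at about (195,245) in the left crop. The free pin's tip is at (592,190) in the right crop. Approaching the pin tip now.

```bash
python3 -m pendant '[[0,[-0.02,0.153,0],0],[0,[-0.02,0.153,0.2],0],[0,[-0.02,0.153,0.4],0],[0,[-0.02,0.153,0.4],0],[0,[-0.02,0.153,0.4],0]]'
python3 go.py .568 .043 .1056
```

```text
time: 6.45
tool_pos: [0.5687, 0.0417, 0.1234]
tool_rot: [-0.001, 0.114, 0.994, -0.0]
contact_force: [0.6, -0.3, -1.9]
gripper_width: 0.298
grasp_force: 61.7
t 6.45 pos [0.5687 0.0417 0.1234] F [ 0.6 -0.3 -1.9] w 0.298 closing dir 76.94 j6 -1.4 shift [0.0078 0.0094 0.148 ]
```

```bash
python3 -m pendant '[[0,[0.008,0.009,0.05],0],[0,[0.008,0.009,0.08],0],[0,[0.008,0.009,0.11],0],[0,[0.008,0.009,0.14],0],[0,[0.008,0.009,0.14],0],[0,[0.008,0.009,0.14],0]]'
python3 go.py .568 .043 .1056
```

```text
time: 7.05
tool_pos: [0.5685, 0.0441, 0.1069]
tool_rot: [-0.0, 0.113, 0.994, -0.0]
contact_force: [0.0, 0.3, -1.7]
gripper_width: 0.299
grasp_force: 61.7
t 7.05 pos [0.5685 0.0441 0.1069] F [ 0.   0.3 -1.7] w 0.299 closing dir 77.05 j6 -1.4 shift [ 0.0016 -0.01    0.0112]
```

No contact at 7 mm below tip height, so the pin tip should be inside the bore. Now tilting the spool by moving along +tool x.

```bash
python3 -m pendant '[[0,[0.03,0,0.01],0],[0,[0.06,0,0.015],0],[0,[0.09,0,0.02],0],[0,[0.12,0,0.025],0],[0,[0.12,0,0.025],0]]'
python3 go.py .568 .043 .1056
```

```text
time: 7.55
tool_pos: [0.5568, 0.0472, 0.1057]
tool_rot: [0.004, 0.113, 0.994, 0.0]
contact_force: [6.6, -0.6, -2.1]
gripper_width: 0.299
grasp_force: 60.9
t 7.55 pos [0.5568 0.0472 0.1057] F [ 6.6 -0.6 -2.1] w 0.299 closing dir 77.04 j6 -1.39 shift [-0.0986 -0.0135  0.0018]
```

```bash
python3 -m pendant '[[0,[0.03,0,0.01],0],[0,[0.06,0,0.025],0],[0,[0.09,0,0.035],0],[0,[0.12,0,0.05],0],[0,[0.14,0,0.06],0],[0,[0.14,0,0.06],0]]'
python3 go.py .568 .043 .1056;python3 - <<'E'
from plant import manip
import cv2,numpy as np
a=manip.grab_frame('side')['img'][:,:,::-1][160:310,270:420];b=manip.grab_frame('scene')['img'][:,:,::-1][200:330,280:410]
cv2.imwrite('pics/g3.png',np.hstack([cv2.resize(a,(400,400)),cv2.resize(b,(400,400))]))
E
```

```text
time: 8.15
tool_pos: [0.5416, 0.0514, 0.1]
tool_rot: [0.005, 0.113, 0.994, 0.001]
contact_force: [5.2, 0.7, 3.4]
gripper_width: 0.297
grasp_force: 58.7
t 8.15 pos [0.5416 0.0514 0.1   ] F [5.2 0.7 3.4] w 0.297 closing dir 77.05 j6 -1.39 shift [-0.2307 -0.0192 -0.0447]
```

View pics/g3.png

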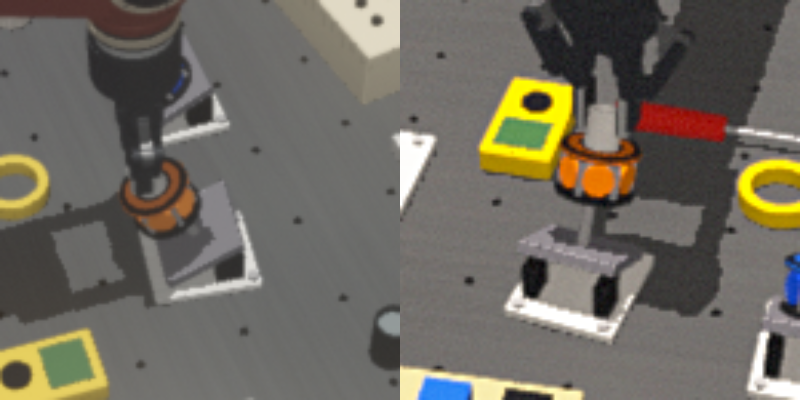

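The spool is now tilted parallel to the plate, with the pin in its bore (left crop about (160,200), right crop about (597,175)). Sliding it down along the pin.

```bash
python3 go.py .5587 .0453 .066; python3 -m pendant '[[0,[-0.015,0,0.03],0],[0,[-0.03,0,0.06],0],[0,[-0.045,0,0.09],0],[0,[-0.06,0,0.12],0],[0,[-0.075,0,0.15],0],[0,[-0.085,0,0.17],0],[0,[-0.085,0,0.17],0]]';python3 go.py .5587 .0453 .066
```

```text
t 8.25 pos [0.5417 0.0515 0.1   ] F [5.  0.6 1.2] w 0.299 closing dir 77.05 j6 -1.39 shift [-0.1469 -0.019   0.285 ]
time: 8.95
tool_pos: [0.5516, 0.0487, 0.079]
tool_rot: [0.004, 0.113, 0.994, 0.0]
contact_force: [6.3, 0.3, 2.1]
gripper_width: 0.305
grasp_force: 58.8
t 8.95 pos [0.5516 0.0487 0.079 ] F [6.3 0.3 2.1] w 0.305 closing dir 77.04 j6 -1.39 shift [-0.0631 -0.0148  0.1092]
```

```bash
python3 -m pendant '[[0,[-0.018,-0.003,0.03],0],[0,[-0.036,-0.005,0.06],0],[0,[-0.05,-0.008,0.085],0],[0,[-0.063,-0.01,0.105],0],[0,[-0.063,-0.01,0.105],0]]';python3 go.py .5587 .0453 .062
```

```text
time: 9.45
tool_pos: [0.5573, 0.0466, 0.0665]
tool_rot: [0.002, 0.113, 0.994, 0.001]
contact_force: [0.9, 2.1, 8.9]
gripper_width: 0.299
grasp_force: 58.7
t 9.45 pos [0.5573 0.0466 0.0665] F [0.9 2.1 8.9] w 0.299 closing dir 77.06 j6 -1.4 shift [-0.0134 -0.0083  0.0375]
```

```bash
python3 -m pendant '[[0,[-0.008,-0.005,0.015],0],[0,[-0.013,-0.008,0.03],0],[0,[-0.013,-0.008,0.03],0]]';python3 go.py .5587 .0453 .060
```

```text
time: 9.75
tool_pos: [0.5554, 0.0466, 0.0632]
tool_rot: [-0.002, 0.112, 0.994, 0.002]
contact_force: [-11.8, 5.4, 19.6]
gripper_width: 0.297
grasp_force: 59.1
t 9.75 pos [0.5554 0.0466 0.0632] F [-11.8   5.4  19.6] w 0.297 closing dir 77.09 j6 -1.4 shift [-0.0294 -0.0045  0.0268]
```

The 22 N reaction lies along the plate normal, so the amber spool is home. Releasing and retreating up.

```bash
python3 -m pendant '[[0,[0,0,-0.012],0],[0.5,[0,0,-0.012],0],[0.8,[0,0,-0.012],0],[1,[0,0,-0.012],0],[1,[0,0,-0.012],0],[1,[0,0,-0.2],0],[1,[0,0,-0.5],0],[1,[0,0,-0.8],0],[1,[0,0,-0.8],0]]'
python3 - <<'E'
from plant import manip
import cv2,numpy as np
a=manip.grab_frame('side')['img'][:,:,::-1][140:290,270:420];b=manip.grab_frame('scene')['img'][:,:,::-1][200:350,310:460]
cv2.imwrite('pics/g4.png',np.hstack([cv2.resize(a,(400,400)),cv2.resize(b,(400,400))]))
E
python3 go.py .604 .2325 .157
```

```text
time: 10.65
tool_pos: [0.5601, 0.0443, 0.1626]
tool_rot: [0.005, 0.113, 0.994, 0.0]
contact_force: [0.5, -0.1, 0.5]
gripper_width: 1.0
grasp_force: 0.0
t 10.75 pos [0.557  0.0445 0.157 ] F [-1.1 -0.4  0.3] w 1.0 closing dir 77.03 j6 -1.4 shift [-3.0300e-02  1.6149e+00  7.0000e-04]
```

View pics/g4.png

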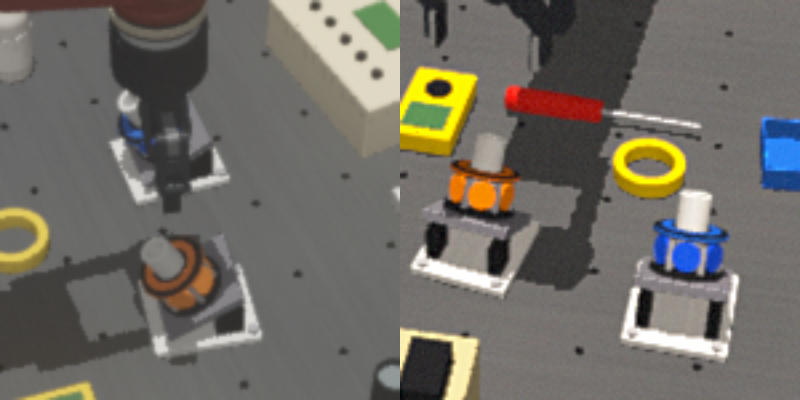

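Amber sits flush on its plate at the same lean as blue. Now over to the blue spool.

```bash
python3 -m pendant '[[1,[-0.03,0.4,0],-0.03],[1,[-0.03,0.8,0],-0.058],[1,[-0.03,0.9,0],-0.058],[1,[-0.03,0.9,0],-0.058]]'; python3 go.py .605 .233 .157
```

```text
time: 11.15
tool_pos: [0.583, 0.1503, 0.1538]
tool_rot: [-0.002, 0.021, 1.0, -0.0]
contact_force: [-0.1, 0.2, -0.3]
gripper_width: 0.998
grasp_force: 0.0
t 11.15 pos [0.583  0.1503 0.1538] F [-0.1  0.2 -0.3] w 0.998 closing dir 87.6 j6 -1.4 shift [-0.1544  0.6964 -0.0279]
```

```bash
python3 -m pendant '[[1,[-0.154,0.4,-0.02],0],[1,[-0.154,0.696,-0.02],0],[1,[-0.154,0.696,-0.02],0],[1,[-0.154,0.696,-0.02],0],[1,[-0.154,0.696,-0.02],0]]'; python3 go.py .605 .233 .0635; python3 - <<'E'
from plant import manip
import cv2,numpy as np
from cal import *
s=manip.state();f=manip.grab_frame('wrist');img=f['img'];T=f['tool_from_camera']
w,x,y,z=s['tool_rot'];R=Ro.from_quat([x,y,z,w]).as_matrix()
# white hub end: bright, unsaturated blob near the prediction
top=np.array([.601,.233,.1056]);Ti=np.linalg.inv(T);c=Ti[:3,:3]@(R.T@(top-s['tool_pos']))+Ti[:3,3]
K=np.array([[f['fx'],0,f['cx']],[0,f['fy'],f['cy']],[0,0,1]])
print('pred',cv2.projectPoints(c[None],np.zeros(3),np.zeros(3),K,f['D'])[0].ravel())
cv2.imwrite('pics/w5.png',img[:,:,::-1])
E
```

```text
time: 11.65
tool_pos: [0.6059, 0.2299, 0.1577]
tool_rot: [-0.001, 0.023, 1.0, -0.001]
contact_force: [-0.6, -0.7, 0.1]
gripper_width: 1.0
grasp_force: 0.0
t 11.65 pos [0.6059 0.2299 0.1577] F [-0.6 -0.7  0.1] w 1.0 closing dir 87.38 j6 -1.28 shift [0.0075 0.0266 0.7853]
pred [320.87588327 240.63491012]
```

```bash
python3 -m pendant '[[1,[0.007,0.02,0.25],0],[1,[0.007,0.02,0.5],0],[1,[0.007,0.02,0.7],0],[1,[0.007,0.02,0.785],0],[1,[0.007,0.02,0.785],0],[0,[0.007,0.02,0.785],0],[0,[0.007,0.02,0.785],0],[0,[0.007,0.02,0.785],0],[0,[0.007,0.02,0.785],0],[0,[0.007,0.02,0.785],0]]'; python3 -m pendant '[[0,[0,0,0],0],[0,[0,0,0],0]]'; python3 go.py .605 .233 .0635
```

```text
time: 12.7
tool_pos: [0.606, 0.2343, 0.0656]
tool_rot: [0.0, 0.022, 1.0, 0.0]
contact_force: [-1.4, -1.0, 3.4]
gripper_width: 0.296
grasp_force: 60.6
time: 12.9
tool_pos: [0.606, 0.2343, 0.0656]
tool_rot: [0.0, 0.022, 1.0, 0.0]
contact_force: [-2.9, -1.1, 5.8]
gripper_width: 0.289
grasp_force: 60.8
t 12.9 pos [0.606  0.2343 0.0656] F [-2.9 -1.1  5.8] w 0.289 closing dir 87.49 j6 -1.27 shift [ 0.0079 -0.0108  0.0174]
```

```bash
python3 -m pendant '[[0,[0.03,0,-0.052],0],[0,[0.06,0,-0.104],0],[0,[0.09,0,-0.156],0],[0,[0.12,0,-0.208],0],[0,[0.15,0,-0.26],0],[0,[0.165,0,-0.286],0],[0,[0.165,0,-0.286],0]]'; python3 go.py .605 .233 .0635
```

```text
time: 13.6
tool_pos: [0.586, 0.2352, 0.0996]
tool_rot: [0.001, 0.022, 1.0, 0.0]
contact_force: [0.3, -0.5, -1.7]
gripper_width: 0.295
grasp_force: 60.0
t 13.6 pos [0.586  0.2352 0.0996] F [ 0.3 -0.5 -1.7] w 0.295 closing dir 87.49 j6 -1.26 shift [-0.1585 -0.0116  0.3014]
```

```bash
python3 -m pendant '[[0,[-0.04,0,-0.02],0],[0,[-0.08,0,-0.035],0],[0,[-0.12,0,-0.045],0],[0,[-0.16,0,-0.05],0],[0,[-0.2,0,-0.05],0],[0,[-0.24,0,-0.05],0],[0,[-0.26,0,-0.05],0],[0,[-0.26,0,-0.05],0]]'; python3 go.py .605 .233 .0635; python3 - <<'E'
from plant import manip
import cv2,numpy as np
a=manip.grab_frame('side')['img'];b=manip.grab_frame('scene')['img']
cv2.imwrite('pics/s6.png',a[:,:,::-1]);cv2.imwrite('pics/c6.png',b[:,:,::-1])
E
```

```text
time: 14.4
tool_pos: [0.6147, 0.2333, 0.1031]
tool_rot: [-0.004, 0.022, 1.0, -0.001]
contact_force: [-7.0, -0.5, -0.7]
gripper_width: 0.295
grasp_force: 58.9
t 14.4 pos [0.6147 0.2333 0.1031] F [-7.  -0.5 -0.7] w 0.295 closing dir 87.47 j6 -1.28 shift [ 0.0776 -0.006   0.3308]
```

```bash
python3 -m pendant '[[0,[0,0,-0.15],0],[0,[0,0,-0.35],0],[0,[0,0,-0.55],0],[0,[0,0,-0.6],0],[0,[0,0,-0.6],0]]'; python3 go.py .502 -.2065 .18; python3 - <<'E'
from plant import manip
import cv2,numpy as np
g=lambda n:manip.grab_frame(n)['img'][:,:,::-1]
a,b,w=g('side'),g('scene'),g('wrist')
cv2.imwrite('pics/s7.png',a);cv2.imwrite('pics/c7.png',b);cv2.imwrite('pics/w7.png',w)
P=lambda p:cv2.resize(p,(400,300),interpolation=cv2.INTER_CUBIC)
m=np.vstack([np.hstack([P(b[195:285,350:470]),P(a[90:240,260:460])]),np.hstack([P(w[120:420,120:520]),P(b[240:330,310:430])])])
cv2.imwrite('pics/m7.png',m)
E
```

```text
time: 15.0
tool_pos: [0.6189, 0.2339, 0.1794]
tool_rot: [0.003, 0.022, 1.0, 0.001]
contact_force: [0.7, -0.7, -2.7]
gripper_width: 0.292
grasp_force: 60.2
t 15.0 pos [0.6189 0.2339 0.1794] F [ 0.7 -0.7 -2.7] w 0.292 closing dir 87.47 j6 -1.28 shift [ 0.8107 -3.7091 -0.0139]
```

View pics/m7.png

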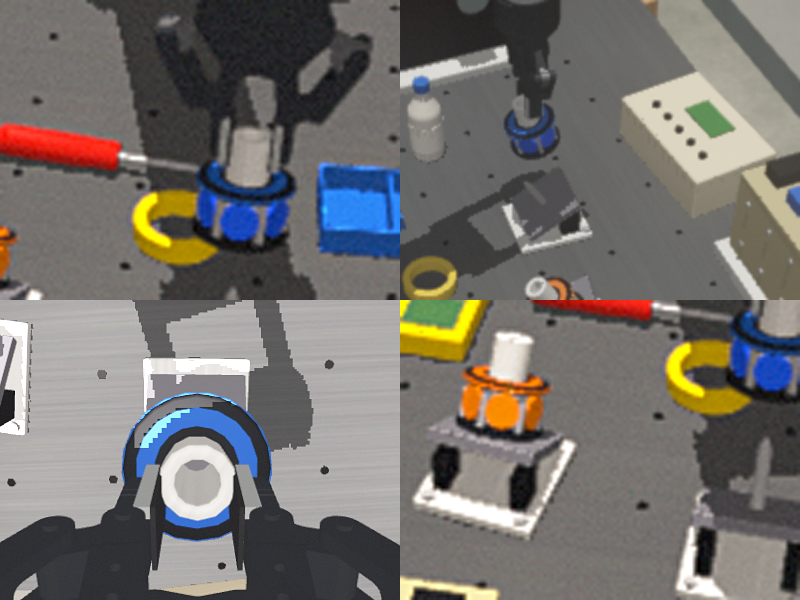

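```bash
python3 - <<'E'
from cal import *
t,_=tri((425.6,234.9),(320.5,141.5));f,_=tri((423.8,249.6),(325,152));print(t,f,t-f,np.degrees(np.arctan2(*(f-t)[[0,2]]*[1,-1])))
def proj(n,p):
    F,cx,cy,k,e,q=C[n];w,x,y,z=q;c=Ro.from_quat([x,y,z,w]).inv().apply(np.array(p)-e);return [F*c[0]/c[2]+cx,F*c[1]/c[2]+cy]
for th in (0,10,20):
    a=np.array([-np.sin(np.radians(th)),0,np.cos(np.radians(th))]);G=np.array([.619,.234,.2158])
    print(th,[np.round(proj(n,G+a*s),1) for n in('scene','side') for s in(.008,-.022,-.056)])
E
```

```text
[0.60830117 0.2340639  0.22077189] [0.61794733 0.23282959 0.1868184 ] [-0.00964616  0.00123431  0.03395349] 15.85980498247251
0 [array([425.2, 237. ]), array([423.9, 248. ]), array([422.5, 260.2]), array([324.4, 139.2]), array([324.6, 148.8]), array([324.8, 159.3])]
10 [array([425.2, 236.6]), array([423.8, 249. ]), array([422.2, 262.7]), array([323.9, 139.4]), array([326.1, 148.3]), array([328.5, 158. ])]
20 [array([425.2, 236.4]), array([423.7, 249.7]), array([422. , 264.6]), array([323.4, 139.6]), array([327.5, 147.6]), array([331.9, 156.3])]
```

The montage shows amber seated and blue held clear, but triangulating its hub end and flange shows it still leans about 16° towards the robot. I'll finish righting it on the spindle tip. First, travel.

```bash
R1='x'; python3 -m pendant '[[0,[0.1,-0.4,-0.05],0],[0,[0.2,-0.8,-0.05],0],[0,[0.25,-1,-0.05],0],[0,[0.25,-1,-0.05],0]]'; python3 -m pendant '[[0,[0.1,-0.4,0],0],[0,[0.2,-0.8,0],0],[0,[0.25,-1,0],0],[0,[0.25,-1,0],0]]'; python3 -m pendant '[[0,[0.1,-0.4,0],0],[0,[0.2,-0.8,0],0],[0,[0.25,-1,0],0],[0,[0.25,-1,0],0],[0,[0.25,-1,0],0]]';  python3 go.py .491 -.2055 .178
```

```text
time: 15.55
tool_pos: [0.5803, 0.1123, 0.1809]
tool_rot: [-0.001, 0.024, 1.0, -0.001]
contact_force: [-0.9, -0.1, -2.8]
gripper_width: 0.292
grasp_force: 60.4
time: 15.95
tool_pos: [0.5456, -0.0053, 0.1815]
tool_rot: [-0.001, 0.024, 1.0, -0.0]
contact_force: [0.7, 0.6, -1.9]
gripper_width: 0.29
grasp_force: 60.6
time: 16.45
tool_pos: [0.5115, -0.1211, 0.182]
tool_rot: [-0.0, 0.022, 1.0, 0.001]
contact_force: [-0.2, 0.3, -3.2]
gripper_width: 0.289
grasp_force: 60.7
t 16.45 pos [ 0.5115 -0.1211  0.182 ] F [-0.2  0.3 -3.2] w 0.289 closing dir 87.48 j6 -1.9 shift [ 0.14   -0.71    0.0327]
```

```bash
python3 -m pendant '[[0,[0.1,-0.4,0],0],[0,[0.14,-0.71,0],0],[0,[0.14,-0.71,0.03],0],[0,[0.14,-0.71,0.1],0],[0,[0.14,-0.71,0.16],0],[0,[0.14,-0.71,0.16],0]]';python3 go.py .491 -.2055 .152
```

```text
time: 17.05
tool_pos: [0.4901, -0.2043, 0.1612]
tool_rot: [-0.002, 0.021, 1.0, 0.001]
contact_force: [0.3, 0.2, -2.9]
gripper_width: 0.294
grasp_force: 60.8
t 17.05 pos [ 0.4901 -0.2043  0.1612] F [ 0.3  0.2 -2.9] w 0.294 closing dir 87.6 j6 -2.06 shift [-0.0082 -0.0097  0.0765]
```

```bash
python3 -m pendant '[[0,[-0.008,-0.015,0.02],0],[0,[-0.008,-0.015,0.04],0],[0,[-0.008,-0.015,0.06],0],[0,[-0.008,-0.015,0.08],0],[0,[-0.008,-0.015,0.08],0]]';python3 go.py .491 -.2065 .152
```

```text
time: 17.55
tool_pos: [0.4914, -0.2082, 0.1535]
tool_rot: [-0.0, 0.022, 1.0, 0.0]
contact_force: [-0.6, 0.5, -2.1]
gripper_width: 0.296
grasp_force: 60.8
t 17.55 pos [ 0.4914 -0.2082  0.1535] F [-0.6  0.5 -2.1] w 0.296 closing dir 87.47 j6 -2.07 shift [0.0037 0.014  0.0129]
```

```bash
python3 -m pendant '[[0,[0,0.01,0.02],0],[0,[-0.02,0.01,0.035],0],[0,[-0.04,0.01,0.035],0],[0,[-0.06,0.01,0.035],0],[0,[-0.06,0.01,0.035],0]]';python3 go.py .501 -.2065 .152
```

```text
time: 18.05
tool_pos: [0.4986, -0.2074, 0.1495]
tool_rot: [-0.001, 0.022, 1.0, 0.0]
contact_force: [-1.5, 0.4, -2.0]
gripper_width: 0.294
grasp_force: 60.8
t 18.05 pos [ 0.4986 -0.2074  0.1495] F [-1.5  0.4 -2. ] w 0.294 closing dir 87.49 j6 -2.06 shift [-0.0194  0.008  -0.0205]
```

```bash
python3 -m pendant '[[0,[-0.02,0,0],0],[0,[-0.04,0,0],0],[0,[-0.06,0,0],0],[0,[-0.08,0,0],0],[0,[-0.08,0,0],0]]';python3 go.py .501 -.2065 .152;python3 - <<'E'
from plant import manip
import cv2
for n in('side','scene','wrist'): cv2.imwrite(f'pics/{n}8.png',manip.grab_frame(n)['img'][:,:,::-1])
E
```

```text
time: 18.55
tool_pos: [0.5068, -0.2078, 0.1491]
tool_rot: [-0.002, 0.022, 1.0, 0.0]
contact_force: [-6.3, 0.3, 0.7]
gripper_width: 0.29
grasp_force: 60.4
t 18.55 pos [ 0.5068 -0.2078  0.1491] F [-6.3  0.3  0.7] w 0.29 closing dir 87.48 j6 -2.05 shift [ 0.0492  0.0087 -0.0241]
```

```bash
python3 - <<'E'
import cv2,numpy as np
for n in ('w7','wrist8'):
    im=cv2.imread(f'pics/{n}.png');h=cv2.cvtColor(im,cv2.COLOR_BGR2HSV)
    roi=h[250:375,265:370]
    for th in (150,180,200):
        m=((roi[...,2]>th)&(roi[...,1]<40)).astype(np.uint8);k,l,st,c=cv2.connectedComponentsWithStats(m)
        for i in range(1,k):
            if st[i,4]>300: print(n,th,st[i]+[265,250,0,0,0],c[i].round(1)+[265,250])
    print(np.array2string(h[255:375:5,317,2]))
E
```

```text
w7 150 [ 280  257   75   83 4707] [316.9 298.9]
w7 150 [265 285  14  54 418] [269.2 305.6]
w7 150 [356 285  14  54 421] [364.8 305.8]
w7 150 [ 280  353   75   22 1173] [317.1 366.3]
w7 180 [ 280  257   75   83 4277] [317.3 298.9]
w7 200 [ 281  265   74   75 2756] [317.  301.4]
[ 47 184 219 243 238 141 141 143 181 181 180 181 179 180 187 243 238 214
 210  43  43 143 176 173]
[ 92  95  93 129 123 117  92  93  92  91  89  92  90  91  92 125 120  44
  16 128  37  91 133 131]
```

```bash
python3 - <<'E'
import cv2,numpy as np
for n in ('w7','wrist8'):
    im=cv2.imread(f'pics/{n}.png');h=cv2.cvtColor(im,cv2.COLOR_BGR2HSV)
    m=(abs(h[...,0].astype(int)-108)<15)&(h[...,1]>120)&(h[...,2]>30);m[:, :200]=0;m[:,440:]=0;m[:190]=0;m[380:]=0
    ys,xs=np.nonzero(m);print(n,len(ys),'x',np.percentile(xs,[0.5,99.5]),'y',np.percentile(ys,[0.5,99.5]))
    print([(v,*im[v,317]) for v in range(195,375,4)])
E
```

```text
w7 4034 x [243. 390.] y [213. 359.]
[(195, np.uint8(135), np.uint8(128), np.uint8(130)), (199, np.uint8(139), np.uint8(132), np.uint8(137)), (203, np.uint8(135), np.uint8(130), np.uint8(135)), (207, np.uint8(136), np.uint8(130), np.uint8(134)), (211, np.uint8(127), np.uint8(126), np.uint8(130)), (215, np.uint8(86), np.uint8(83), np.uint8(87)), (219, np.uint8(125), np.uint8(123), np.uint8(124)), (223, np.uint8(129), np.uint8(122), np.uint8(127)), (227, np.uint8(205), np.uint8(129), np.uint8(88)), (231, np.uint8(220), np.uint8(123), np.uint8(64)), (235, np.uint8(219), np.uint8(121), np.uint8(61)), (239, np.uint8(220), np.uint8(124), np.uint8(65)), (243, np.uint8(220), np.uint8(122), np.uint8(64)), (247, np.uint8(48), np.uint8(50), np.uint8(53)), (251, np.uint8(53), np.uint8(51), np.uint8(51)), (255, np.uint8(47), np.uint8(45), np.uint8(44)), (259, np.uint8(176), np.uint8(181), np.uint8(185)), (263, np.uint8(175), np.uint8(180), np.uint8(183)), (267, np.uint8(234), np.uint8(237), np.uint8(239)), (271, np.uint8(236), np.uint8(239), np.uint8(242)), (275, np.uint8(231), np.uint8(235), np.u
[... 2825 characters left out ...]
), (319, np.uint8(86), np.uint8(89), np.uint8(90)), (323, np.uint8(84), np.uint8(87), np.uint8(89)), (327, np.uint8(121), np.uint8(124), np.uint8(127)), (331, np.uint8(120), np.uint8(124), np.uint8(126)), (335, np.uint8(114), np.uint8(116), np.uint8(120)), (339, np.uint8(91), np.uint8(95), np.uint8(96)), (343, np.uint8(13), np.uint8(10), np.uint8(9)), (347, np.uint8(6), np.uint8(12), np.uint8(5)), (351, np.uint8(84), np.uint8(81), np.uint8(84)), (355, np.uint8(37), np.uint8(36), np.uint8(36)), (359, np.uint8(34), np.uint8(65), np.uint8(76)), (363, np.uint8(22), np.uint8(105), np.uint8(129)), (367, np.uint8(20), np.uint8(109), np.uint8(133)), (371, np.uint8(20), np.uint8(107), np.uint8(132))]
```

```bash
python3 -m pendant '[[0,[-0.02,0,0],0],[0,[-0.04,0,0],0],[0,[-0.06,0,0],0],[0,[-0.08,0,0],0],[0,[-0.08,0,0],0]]';python3 go.py .501 -.2065 .152
cat > prof.py <<'E'
import cv2,numpy as np
from plant import manip
w=manip.grab_frame('wrist')['img'][:,:,::-1]
g=cv2.imread('pics/g2.png')
for n,c in (('amber',g[100:300,197]),('now',w[180:380,317])):
    h=cv2.cvtColor(c[:,None].copy(),cv2.COLOR_BGR2HSV)[:,0]
    print(n,' '.join(f"{180+i}:{'C' if h[i,1]>110 and h[i,2]>50 else '.'}{h[i,2]}" for i in range(0,170,3)))
E
python3 prof.py
```

```text
time: 19.2
tool_pos: [0.5159, -0.2081, 0.1483]
tool_rot: [-0.003, 0.022, 1.0, 0.0]
contact_force: [-6.4, -0.4, -2.2]
gripper_width: 0.288
grasp_force: 59.1
t 19.2 pos [ 0.5159 -0.2081  0.1483] F [-6.4 -0.4 -2.2] w 0.288 closing dir 87.48 j6 -2.04 shift [ 0.1249  0.0078 -0.0301]
amber 180:.90 183:.93 186:.80 189:.123 192:.124 195:.126 198:.124 201:.125 204:.38 207:.49 210:.59 213:.73 216:.71 219:C211 222:.38 225:.55 228:.56 231:.21 234:.19 237:C136 240:C134 243:C135 246:C132 249:C131 252:C132 255:.17 258:.14 261:.16 264:.106 267:.102 270:.102 273:.104 276:.101 279:.101 282:.102 285:.102 288:.101 291:.108 294:.141 297:.132 300:.129 303:.126 306:.113 309:.101 312:.100 315:.102 318:.103 321:.102 324:.102 327:.101 330:.98 333:.101 336:.99 339:.101 342:.100 345:.98 348:.107
now 180:.125 183:.11 186:.24 189:.19 192:.15 195:C85 198:.19 201:.19 204:.15 207:.15 210:.14 213:C105 216:C100 219:C98 222:C102 225:C100 228:C99 231:C65 234:.16 237:.17 240:.24 243:.98 246:.97 249:.95 252:.94 255:.96 258:.96 261:.96 264:.95 267:.102 270:.128 273:.122 276:.119 279:.118 282:.94 285:.95 288:.94 291:.95 294:.95 297:.94 300:.94 303:.94 306:.95 309:.96 312:.94 315:.94 318:.93 321:.96 324:.98 327:.124 330:.119 333:.120 336:.119 339:.85 342:.83 345:.75 348:.40
```

The ring-to-hub gap is 36 px against 38 px for the upright amber spool, so blue is within about 2° of upright. Re-centring and lowering.

```bash
python3 -m pendant '[[0,[0.03,0,0],0],[0,[0.05,0,0],0],[0,[0.05,0,0.03],0],[0,[0.05,0,0.06],0],[0,[0.05,0,0.09],0],[0,[0.05,0,0.09],0]]';python3 go.py .509 -.2065 .0755
```

```text
time: 19.85
tool_pos: [0.5113, -0.2078, 0.1378]
tool_rot: [-0.001, 0.022, 1.0, 0.0]
contact_force: [-3.6, -0.4, -1.5]
gripper_width: 0.292
grasp_force: 59.2
t 19.85 pos [ 0.5113 -0.2078  0.1378] F [-3.6 -0.4 -1.5] w 0.292 closing dir 87.49 j6 -2.05 shift [0.0183 0.0096 0.5191]
```

```bash
python3 -m pendant '[[0,[0.015,0,0.03],0],[0,[0.02,0,0.06],0],[0,[0.02,0,0.1],0],[0,[0.02,0,0.14],0],[0,[0.02,0,0.18],0],[0,[0.02,0,0.18],0]]';python3 go.py .509 -.2065 .0755
```

```text
time: 20.45
tool_pos: [0.5093, -0.2075, 0.1161]
tool_rot: [-0.0, 0.022, 1.0, 0.0]
contact_force: [-0.8, 0.3, -3.2]
gripper_width: 0.292
grasp_force: 59.0
t 20.45 pos [ 0.5093 -0.2075  0.1161] F [-0.8  0.3 -3.2] w 0.292 closing dir 87.48 j6 -2.05 shift [0.0025 0.0082 0.338 ]
```

```bash
python3 -m pendant '[[0,[0,0,0.04],0],[0,[0,0,0.09],0],[0,[0,0,0.14],0],[0,[0,0,0.19],0],[0,[0,0,0.23],0],[0,[0,0,0.25],0],[0,[0,0,0.25],0]]';python3 go.py .509 -.2065 .0755
```

```text
time: 21.15
tool_pos: [0.5094, -0.2077, 0.0867]
tool_rot: [-0.0, 0.022, 1.0, 0.0]
contact_force: [-0.9, 0.6, -1.3]
gripper_width: 0.293
grasp_force: 59.0
t 21.15 pos [ 0.5094 -0.2077  0.0867] F [-0.9  0.6 -1.3] w 0.293 closing dir 87.48 j6 -2.05 shift [0.0034 0.0097 0.093 ]
```

```bash
python3 -m pendant '[[0,[0,0,0.02],0],[0,[0,0,0.04],0],[0,[0,0,0.06],0],[0,[0,0,0.07],0],[0,[0,0,0.07],0]]';python3 go.py .509 -.2065 .0755
```

```text
time: 21.65
tool_pos: [0.5095, -0.2078, 0.0786]
tool_rot: [-0.0, 0.022, 1.0, 0.0]
contact_force: [-1.1, -0.6, -1.6]
gripper_width: 0.293
grasp_force: 59.0
t 21.65 pos [ 0.5095 -0.2078  0.0786] F [-1.1 -0.6 -1.6] w 0.293 closing dir 87.48 j6 -2.05 shift [0.0046 0.011  0.0262]
```

```bash
python3 -m pendant '[[0,[0,0,0.01],0],[0,[0,0,0.02],0],[0,[0,0,0.03],0],[0,[0,0,0.03],0]]'; python3 -m pendant '[[0,[0,0,0.01],0],[0,[0,0,0.02],0],[0,[0,0,0.03],0],[0,[0,0,0.03],0]]'
```

```text
time: 22.05
tool_pos: [0.5095, -0.2078, 0.0751]
tool_rot: [-0.0, 0.022, 1.0, 0.0]
contact_force: [-1.1, -0.0, -2.3]
gripper_width: 0.292
grasp_force: 59.1
time: 22.45
tool_pos: [0.5103, -0.2081, 0.0726]
tool_rot: [0.001, 0.022, 1.0, -0.0]
contact_force: [-0.5, 0.9, 2.6]
gripper_width: 0.291
grasp_force: 59.6
```

```bash
python3 -m pendant '[[0,[0,0,0.01],0],[0,[0,0,0.02],0],[0,[0,0,0.02],0]]'; python3 go.py 0.51 -.207 .07;  python3 prof.py | tail -1
```

```text
time: 22.75
tool_pos: [0.5112, -0.2083, 0.0721]
tool_rot: [0.002, 0.022, 1.0, -0.0]
contact_force: [-1.4, 2.1, 10.9]
gripper_width: 0.292
grasp_force: 60.5
t 22.75 pos [ 0.5112 -0.2083  0.0721] F [-1.4  2.1 10.9] w 0.292 closing dir 87.47 j6 -2.05 shift [0.0106 0.0106 0.0177]
now 180:.127 183:.129 186:.6 189:.22 192:.26 195:.20 198:.16 201:.24 204:.18 207:.22 210:.16 213:C83 216:C104 219:C102 222:C103 225:C101 228:C104 231:C102 234:.18 237:.15 240:.16 243:.102 246:.99 249:.101 252:.97 255:.96 258:.97 261:.96 264:.96 267:.109 270:.131 273:.125 276:.123 279:.122 282:.66 285:.70 288:.70 291:.72 294:.73 297:.74 300:.76 303:.76 306:.77 309:.79 312:.88 315:.88 318:.85 321:.93 324:.99 327:.129 330:.122 333:.122 336:.122 339:.3 342:.86 345:.85 348:.86
```

```bash
python3 -m pendant '[[0,[0,0,0.012],0],[0,[0,0,0.02],0],[0,[0,0,0.02],0]]'; python3 -m pendant '[[0,[0,0,-0.025],0],[0.5,[0,0,-0.025],0],[0.8,[0,0,-0.025],0],[1,[0,0,-0.025],0],[1,[0,0,-0.025],0],[1,[0,0,-0.2],0],[1,[0,0,-0.5],0],[1,[0,0,-0.8],0],[1,[0,0,-0.8],0],[1,[0,0,-0.8],0]]'; python3 go.py .43 -.311 .165; python3 - <<'E'
from plant import manip
import cv2,numpy as np
from cal import *
s=manip.state();np.set_printoptions(precision=4,suppress=True)
for n in('side','scene','wrist'):
    f=manip.grab_frame(n);im=f['img'][:,:,::-1];cv2.imwrite(f'pics/{n}9.png',im);h=cv2.cvtColor(im.copy(),cv2.COLOR_BGR2HSV)
    if n=='wrist':continue
    # blue ring / red ball blobs near stage
    b=(abs(h[...,0].astype(int)-108)<15)&(h[...,1]>120);r=((h[...,0]<6)|(h[...,0]>174))&(h[...,1]>150)&(h[...,2]>60)
    box=(slice(195,275),slice(190,300)) if n=='scene' else (slice(290,400),slice(300,410))
    for q,m in(('blue',b),('red',r)):
        k=np.zeros(m.shape,bool);k[box]=m[box];ys,xs=np.nonzero(k)
        if len(xs): print(n,q,len(xs),xs.min(),xs.max(),ys.min(),ys.max(),xs.mean(),ys.mean(),plane(n,(xs.mean(),ys.mean()),.104 if q=='red' else .085 ))
E
```

```text
time: 23.1
tool_pos: [0.5113, -0.2083, 0.072]
tool_rot: [0.001, 0.022, 1.0, -0.0]
contact_force: [-8.3, 5.8, 21.0]
gripper_width: 0.291
grasp_force: 61.6
time: 24.1
tool_pos: [0.5102, -0.2083, 0.1638]
tool_rot: [0.001, 0.022, 1.0, -0.001]
contact_force: [0.2, 0.3, -0.9]
gripper_width: 1.005
grasp_force: 0.0
t 24.1 pos [ 0.5102 -0.2083  0.1638] F [ 0.2  0.3 -0.9] w 1.005 closing dir 87.47 j6 -2.05 shift [ 0.6298 -0.8849 -0.0099]
side blue 23 338 352 340 348 347.4347826086956 346.5652173913044 [ 0.4843 -0.2391  0.085 ]
side red 1 353 353 372 372 353.0 372.0 [ 0.4683 -0.3048  0.104 ]
scene blue 265 203 262 228 260 250.40377358490565 240.33962264150944 [ 0.5267 -0.1979  0.085 ]
scene red 73 211 258 204 226 216.08219178082192 213.06849315068493 [ 0.4528 -0.3146  0.104 ]
```

```bash
python3 - <<'E'
from plant import manip
import cv2,numpy as np
from cal import *
s=manip.state();f=manip.grab_frame('wrist');im=f['img'];T=np.linalg.inv(f['tool_from_camera']);w,x,y,z=s['tool_rot'];R=Ro.from_quat([x,y,z,w]).as_matrix()
K=np.array([[f['fx'],0,f['cx']],[0,f['fy'],f['cy']],[0,0,1]])
def pr(p): c=T[:3,:3]@(R.T@(np.array(p)-s['tool_pos']))+T[:3,3];return cv2.projectPoints(c[None],np.zeros(3),np.zeros(3),K,f['D'])[0].ravel().round(1)
for nm,dx,z in(('top near',-.014,.115),('top far',.014,.115),('flange near',-.032,.085),('flange far',.032,.085),('low near',-.032,.045),('tip',0,.127)): print(nm,pr((.501+dx,-.2065,z)))
c=int(pr((.501,-.2065,.1))[0]);h=cv2.cvtColor(im[:,c-1:c].copy(),cv2.COLOR_RGB2HSV)[:,0]
print(c,' '.join(f"{i}:{'C' if h[i,1]>110 and h[i,2]>50 else '.'}{h[i,2]}" for i in range(130,290,3)))
r=int(pr((.501,-.2065,.085))[1]);
b=cv2.cvtColor(im,cv2.COLOR_RGB2HSV);m=(abs(b[...,0].astype(int)-108)<15)&(b[...,1]>120)&(b[...,2]>40);ys,xs=np.nonzero(m);k=(abs(xs-c)<80)&(abs(ys-r)<80);print('blue x',np.percentile(xs[k],[1,99]),'y',np.percentile(ys[k],[1,99]),'want',pr((.501,-.2065-.028,.085)),pr((.501,-.2065+.028,.085)))
E
```

```text
top near [315.3 215. ]
top far [317.5 263. ]
flange near [314.  176.5]
flange far [318.6 274.4]
low near [314.3 170.4]
tip [316.4 245.3]
316 130:.245 133:.240 136:.244 139:.243 142:.250 145:.21 148:.72 151:.68 154:.236 157:.249 160:.250 163:.249 166:.253 169:.223 172:.233 175:.19 178:C104 181:.17 184:.21 187:.14 190:C105 193:C102 196:C101 199:C103 202:.15 205:.18 208:.62 211:.96 214:.94 217:.96 220:.131 223:.124 226:.117 229:.68 232:.70 235:.72 238:.77 241:.77 244:.86 247:.87 250:.61 253:.92 256:.121 259:.123 262:.120 265:C99 268:.42 271:.13 274:.13 277:.244 280:.234 283:.238 286:.95 289:.89
blue x [267. 362.] y [179.   267.34] want [272.4 229. ] [360.4 225.1]
```

Blue matches the flat-on-stage prediction to about 3 px, with the hub rim and flange shifted equally. Checking the pink look-alikes before the lever move.

```bash
python3 - <<'E'
from cal import *
for a,b in(((265,209),(282.5,361.5)),((232,192),(270,430))): print(tri(a,b),plane('side',b,.07))
E
python3 -m pendant '[[0,[0.2,-0.25,0],0],[0,[0.4,-0.5,0],0],[0,[0.6,-0.75,0],0],[0,[0.8,-0.87,0],0],[0,[0.8,-0.87,0],0],[0,[0.8,-0.87,0],0]]';python3 go.py .41 -.31 .062
```

```text
(array([ 0.35280201, -0.2119194 ,  0.06281622]), array([0.00239799])) [ 0.35123221 -0.21415357  0.07      ]
(array([ 0.28375759, -0.33631863,  0.0598076 ]), array([0.00172848])) [ 0.28405353 -0.34163643  0.07      ]
time: 24.9
tool_pos: [0.4086, -0.3077, 0.1618]
tool_rot: [-0.0, 0.023, 1.0, 0.001]
contact_force: [0.6, -0.1, 0.5]
gripper_width: 0.0
grasp_force: 0.0
t 24.9 pos [ 0.4086 -0.3077  0.1618] F [ 0.6 -0.1  0.5] w 0.0 closing dir 87.4 j6 -2.32 shift [-0.0132 -0.0201  0.8317]
```

```bash
python3 -m pendant '[[0,[0,-0.03,0.3],0],[0,[0,-0.03,0.6],0],[0,[0,-0.03,0.83],0],[0,[0,-0.03,0.83],0],[0,[0,-0.03,0.83],0]]'; python3 -m pendant '[[0,[-0.08,0,0],0],[0,[-0.16,-0.002,0],0],[0,[-0.24,-0.004,0],0],[0,[-0.32,-0.006,0],0],[0,[-0.4,-0.007,0],0],[0,[-0.4,-0.007,0],0]]';python3 go.py .5095 -.316 .062
```

```text
time: 25.4
tool_pos: [0.4095, -0.3107, 0.0631]
tool_rot: [-0.0, 0.021, 1.0, 0.001]
contact_force: [-0.4, 0.2, 0.6]
gripper_width: -0.0
grasp_force: 0.0
time: 26.0
tool_pos: [0.4583, -0.3147, 0.0636]
tool_rot: [0.001, 0.022, 1.0, -0.0]
contact_force: [-0.6, -0.2, 0.2]
gripper_width: -0.0
grasp_force: 0.0
t 26.0 pos [ 0.4583 -0.3147  0.0636] F [-0.6 -0.2  0.2] w -0.0 closing dir 87.52 j6 -2.26 shift [-0.4265  0.0076  0.0136]
```

```bash
python3 -m pendant '[[0,[-0.08,0,0],0],[0,[-0.16,0,0],0],[0,[-0.24,0,0],0],[0,[-0.32,0,0],0],[0,[-0.37,0,0],0],[0,[-0.37,0,0],0]]';python3 go.py .5095 -.316 .062
cat > red.py <<'E'
from plant import manip
import cv2,numpy as np
from cal import *
for n,box in (('scene',(slice(195,260),slice(195,245))),('side',(slice(345,420),slice(330,420)))):
    h=cv2.cvtColor(manip.grab_frame(n)['img'],cv2.COLOR_RGB2HSV);m=((h[...,0]<6)|(h[...,0]>174))&(h[...,1]>130)&(h[...,2]>50)
    k=np.zeros(m.shape,bool);k[box]=m[box];ys,xs=np.nonzero(k)
    if len(xs)>5: print(n,len(xs),xs.mean(),ys.mean(),plane(n,(xs.mean(),ys.mean()),.108))
E
python3 red.py
```

```text
time: 26.6
tool_pos: [0.5021, -0.3164, 0.0633]
tool_rot: [0.0, 0.022, 1.0, 0.0]
contact_force: [-0.4, -0.8, 0.2]
gripper_width: -0.002
grasp_force: 0.0
t 26.6 pos [ 0.5021 -0.3164  0.0633] F [-0.4 -0.8  0.2] w -0.002 closing dir 87.51 j6 -2.22 shift [-0.0611  0.0061  0.0105]
scene 89 207.77528089887642 225.08988764044943 [ 0.51303739 -0.31390126  0.108     ]
side 12 387.1666666666667 366.0 [ 0.53437098 -0.31951783  0.108     ]
```

The ball is moving with the finger, now at about x = 0.52–0.53. Pushing on to the stop.

```bash
python3 -m pendant '[[0,[-0.03,0,0],0],[0,[-0.06,0,0],0],[0,[-0.09,0,0],0],[0,[-0.11,0,0],0],[0,[-0.11,0,0],0]]';python3 red.py
```

```text
time: 27.2
tool_pos: [0.51, -0.3167, 0.0629]
tool_rot: [-0.006, 0.022, 1.0, 0.001]
contact_force: [-17.7, 2.1, 8.5]
gripper_width: 0.0
grasp_force: 8.4
scene 83 206.4578313253012 227.85542168674698 [ 0.5249476  -0.31282884  0.108     ]
side 6 391.6666666666667 365.5 [ 0.54298657 -0.32179141  0.108     ]
```

```bash
python3 -m pendant '[[0,[0.1,0,0],0],[0,[0.3,0,0],0],[0,[0.5,0,0],0],[0,[0.5,0,-0.3],0],[0,[0.5,0,-0.6],0],[0,[0.5,0,-0.9],0],[0,[0.5,0,-0.9],0]]';python3 red.py;python3 - <<'E'
from plant import manip
import cv2
from cal import *
f=manip.grab_frame('side');im=f['img'];s=cv2.imread('pics/side0.png')[:,:,::-1]
for n in('side','scene'):
    a=cv2.imread(f'pics/{n}0.png').astype(int);b=manip.grab_frame(n)['img'][:,:,::-1];cv2.imwrite(f'pics/{n}10.png',b)
    h=cv2.cvtColor(b.copy(),cv2.COLOR_BGR2HSV)
    for nm,lo,hi in(('orange',8,18),('blue',100,118)):
        m=cv2.inRange(h,(lo,150,90),(hi,255,255));k,l,st,c=cv2.connectedComponentsWithStats(m);print(n,nm,[(c[i].round(0).tolist(),int(st[i,4])) for i in range(1,k) if st[i,4]>45])
E
```

```text
time: 28.0
tool_pos: [0.4576, -0.3171, 0.1788]
tool_rot: [0.005, 0.022, 1.0, -0.004]
contact_force: [0.9, -1.0, 0.8]
gripper_width: 0.002
grasp_force: 0.0
scene 87 206.2183908045977 227.57471264367817 [ 0.52391496 -0.31387777  0.108     ]
side 109 386.45871559633025 364.9633027522936 [ 0.53404288 -0.31697566  0.108     ]
side orange []
side blue [([547.0, 284.0], 68)]
scene orange [([234.0, 208.0], 48), ([265.0, 225.0], 46), ([340.0, 270.0], 281), ([221.0, 296.0], 51)]
scene blue [([595.0, 69.0], 1701), ([250.0, 235.0], 96), ([257.0, 243.0], 58), ([246.0, 245.0], 67), ([467.0, 258.0], 1148), ([511.0, 258.0], 87), ([140.0, 315.0], 447), ([214.0, 325.0], 435), ([292.0, 336.0], 432)]
```

```bash
python3 - <<'E'
from cal import *
print(tri((206.2,227.6),(386.5,365)))
from plant import manip
print(manip.job_done())
E
```

```text
(array([ 0.53111332, -0.31473545,  0.11093272]), array([0.00585529]))
the job is handed in; nothing more can be done
None
```

I handed the job in at about 28 s: the amber spool is parked home on the free pin, the blue spool is down flat on the stage, and the clamp lever is pushed over to its clamped stop. After my last picture I checked blue's flatness and the lever by measurement only, and I did not check separately that the bystanders stayed put.

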